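# Swipe the portable hob up to full power

## Robot

A 7-joint arm with a two-finger parallel gripper is mounted at the origin on the work surface. World frame = base frame: x ahead of the robot, y to its left, z up, the work surface at z = 0. Lengths are in mm, angles in rad, forces in N, time in s.
With the tool pointing down it reaches from about 400 to 875 mm from the base axis. Payload 4.4 kg.
Tool frame: the origin (TCP) lies at the very end of the fingers, on their centre line; the grasp point (between the pads) lies 19 mm behind it; z points along the fingers, y is the line along which they close (so a half turn about z gives the same grasp; the last joint's range is limited). The gripper opens to 85 mm and grips with 20 to 120 N. Pads are 22 mm wide; open, the fingers measure 114 mm over their backs; the gripper's body (76 mm by 85 mm) begins 54 mm behind the grasp point. The pads swing forward as they close: fully open they stand 13 mm farther back than shut.
Start: joints at [-1.319, 0.628, 0.038, 1.517, -0.027, 0.996, -0.02], TCP at [203.087, 617.474, 231.313] pointing down, gripper open.
Joint ranges: [-3.06, 3.06], [-0.37, 2.12], [-1.25, 1.32], [0.18, 2.47], [-1.1, 4.24], [0.23, 1.98], [-2.94, 2.94]. Speed limits (rad/s): [2.57, 2.57, 3.14, 3.14, 3.14, 3.14, 3.14].

## Interface

Orientations are given as [roll, pitch, yaw] about the fixed x, y, z axes, in that order (R = Rz(yaw) Ry(pitch) Rx(roll)).
In Python, from cell import monitor, viewer, workorder gives the robot as it stands.
- The arm moves only by the tool arm_command, never from a script. Its argument "series" is one flat list of numbers, 5 for each row, row after row: the opening in per cent of the stroke, from 0 (shut) to 100 (fully open), then the shift along the tool's x, y, z in cm, then the turn about the tool's z in degrees. In form: [claw, x, y, z, roll, claw, x, y, z, roll, ...]. A call has exactly 5 rows; each row is the pose to reach, as a shift and turn from the pose commanded when the call began, along the tool's axes at that moment; what a row does not reach only later rows make up. A row lasts 1/12 s, in which the tool goes at most 41.7 mm and 7.16 degrees, less where a joint would pass 70% of its speed; a pose out of reach is approached as far as the arm can. A call with a gripper value outside its range is refused whole. The fingers move at their own pace and stop on an object; the grip force is fixed at half the most. Time passes only in rows, so rows that repeat a pose let the fingers close, or fill a call up. It gives the time, the measured TCP pose, the force, the opening and the grip force at its end, in the units of the state.
- monitor.read_state(): the state, without advancing time (a new reading comes with each control period).
- viewer.get_image(name): name is "scene" or "top" or "wrist"; returns (picture, depth): 480x640x3 uint8, red, green, blue; 480x640 float32, mm along the optical axis (not along the pixel's ray), 0 where there is no reading.
- viewer.camera_model(name): a dict with "mtx" (3x3 intrinsics, pixels), "R" (3x3) and "t" (3): a world point X has camera coordinates R X + t. Camera axes: x right, y down, z forward; pixel columns grow to the right and rows downward; lengths in mm; the calibration is good to about 2 mm. The wrist camera is an equidistant fisheye: a pixel r from the principal point sees the ray r / f radians off the axis. A picture is of the moment at which its call begins: read the wrist's pose just before it. camera_model takes no time and is no camera call; for the wrist camera it gives the pose at the moment of the call.
- workorder.finish_job(): hands the job in; it is judged then, once.
The state is a dict: "clock": time; "qpos": joint angles; "qd": joint speeds; "tau": joint torques, N m; "eef_pos": TCP position; "tool_rot": TCP orientation; "force": force on the tool from outside, world axes, zero at the start; "torque": the same for the moment, N m; "width": finger opening in mm; "gripper_force": force on a finger pad.
Only numpy, scipy, OpenCV 4.12 (cv2) and the standard library are available. Lean on these libraries where they do the work, as an engineer would, in place of code of your own. Each camera call takes 0.05 s, during which the arm holds its last target. There are 200 camera calls.

## Task

Turn the portable hob up to full by swiping its curved touch strip: lay the closed fingertips lightly on the strip at its dot nearest the small stud, slide them along the curve over every dot in one unbroken stroke to the dot nearest the large stud, and stay there. Do not lift off or leave the strip on the way, do not push it all the way down, and leave the pan, mug and jar where they are. The program finishes while holding: the fingertips still rest lightly on the strip at the dot by the large stud.

Things in the scene. Friction and masses are not known exactly. Their poses are not given: they have to be found in the camera images.
- hob: portable single hob, fixed: steel case with black glass top, 280 mm (its x) by 320 mm (its y) by 62 mm high. Origin: centre of its underside, on the worktop; x points from its control side (towards the robot) to its back, z up. Drawn at different places, turned up to about 0.5 rad about z
- arc_centre (a point): centre of the round cooking zone and of the strip's curve, on the glass, 10 mm along the hob's +x from its middle, 62 mm above the worktop
- strip (a joint): how far the white touch strip is pushed in, m: 0 untouched, 0.008 fully down. The whole band sinks straight down on springs: about 1 N starts it, about 9 N takes it fully down (1 N per mm); it springs back when let go. A light touch is a push of 0.3 to 7 mm, best 2 to 4 mm. The finger's place is judged between the finger pads: keep them closed and the hand about upright
- dot0 (a point): first of five black dots (7 mm across) on the strip's top, on its centre line: 44 degrees to the hob's +y side (the left seen from the control side). Moves down with the strip
- dot1 (a point): second dot, 22 degrees to the hob's +y side
- dot2 (a point): middle dot, straight towards the hob's -x. The strip under the dots is a white curved band on the control side of the cooking zone, 22 mm wide, its centre line an arc of radius 120 mm about arc_centre, reaching 52 degrees to either side of this dot; its flat top stands 72 mm above the worktop, 10 mm above the glass
- dot3 (a point): fourth dot, 22 degrees to the hob's -y side
- dot4 (a point): fifth dot, 44 degrees to the hob's -y side
- small_stud: small round steel stud, 8 mm across, 4 mm high, fixed on the glass past one end of the strip (start of the stroke), on the same arc at 64 degrees, 42 mm from the nearest dot. It is at the left or the right end, changing between runs. Origin: centre of its underside
- large_stud: large round steel stud, 20 mm across, 4 mm high, past the other end of the strip (finish of the stroke), likewise 42 mm from the nearest dot. Origin: centre of its underside
- pan: loose steel saucepan, 124 mm across, 50 mm high, 0.6 kg, standing on the cooking zone, its black handle reaching 195 mm from its middle roughly towards the hob's back. Origin: centre of its underside. Leave alone
- mug: loose white mug, 80 mm across, 90 mm high, beside the hob on its +y side. Origin: centre of its underside. Leave alone
- jar: loose amber jar with black cap, 48 mm across, 100 mm high, beside the hob on its -y side. Origin: centre of its underside. Leave alone

How it is judged:
By the outcome, as a careful person would: the job done as asked, in the order asked, and still so for the second after the job is handed in, while the arm keeps its last pose, push and grip.
It also fails if it takes over 48 s, if anything falls off the work surface, if the arm or the gripper's body presses on something with over 40 N, if the wrist force passes 120 N, or if a joint passes its speed limit or range.

## Working session

There is one attempt and no reset: what is moved stays moved. The work goes in short steps, Python scripts to look and compute and a tool call to move; the robot and the scene stay as the last step left them, time stands still between calls to the robot, and variables do not carry over. Pictures are saved under pics/ and viewed, at most 10 in all, crops included, and the job is handed in when it is done.

Besides the shell and the picture viewer there is one more tool, called by a JSON object that holds its "api" and its "payload", one argument or row to a line. arm_command: Moves the arm, as the interface text tells. Its arguments: {"type":"object","properties":{"series":{"type":"array","items":{"type":"number"}}},"required":["series"]}

```bash
mkdir -p pics; python3 - <<'E'
from cell import monitor, viewer, workorder
import cv2,numpy as np,pickle
s=monitor.read_state();print({k:np.round(v,3) for k,v in s.items()})
for n in("top","scene"):
    m=viewer.camera_model(n);p,d=viewer.get_image(n)
    pickle.dump((p,d,m),open(n+".pkl","wb"));cv2.imwrite(f"pics/{n}0.png",p[:,:,::-1]);print(m)
E
```

```text
{'clock': np.float64(0.0), 'qpos': array([-1.319,  0.629,  0.038,  1.518, -0.027,  0.996, -0.02 ]), 'qd': array([-0.   , -0.   ,  0.002,  0.   ,  0.   , -0.002,  0.   ]), 'tau': array([-2.0000e-03, -5.6340e+01,  1.2260e+00, -1.9345e+01,  1.1000e-02,
        1.1000e-02, -0.0000e+00]), 'eef_pos': array([202.911, 616.829, 230.346]), 'tool_rot': array([-3.14 ,  0.   ,  2.824]), 'force': array([-0.994,  0.583, -0.679]), 'torque': array([-0.005, -0.059,  0.04 ]), 'gripper_force': np.float64(0.0), 'width': np.float64(85.476)}
{'mtx': array([[615.41256464,   0.        , 321.8483105 ],
       [  0.        , 615.41256464, 237.03277322],
       [  0.        ,   0.        ,   1.        ]]), 'R': array([[-0.01972698, -0.99970436,  0.01421384],
       [-0.98638528,  0.01713872, -0.16355533],
       [ 0.16326337, -0.01724677, -0.98643176]]), 't': array([  51.4291359 ,  597.24316448, 1164.75460956])}
{'mtx': array([[437.48327506,   0.        , 318.17223186],
       [  0.        , 437.48327506, 243.31301032],
       [  0.        ,   0.        ,   1.        ]]), 'R': array([[ 0.84658771,  0.53224435,  0.00228132],
       [ 0.35261724, -0.55765196, -0.7514555 ],
       [-0.39868576,  0.63697743, -0.65977983]]), 't': array([-529.69652641, -136.97100993,  959.59812582])}
```

View pics/top0.png

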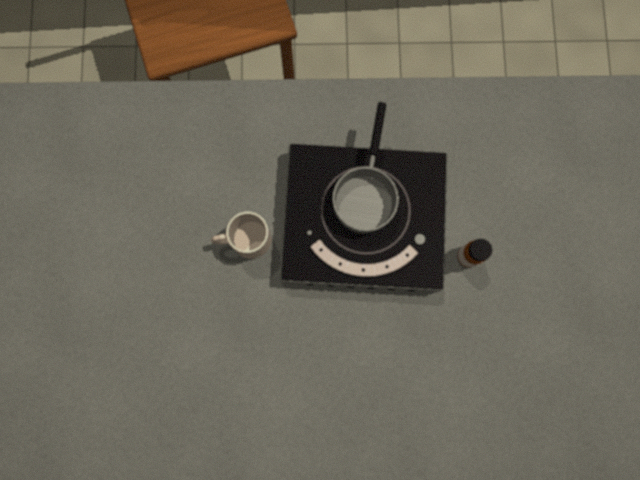

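The top view shows the hob, with the small stud at the left (309,232), the large stud at the right (420,239), and the dots from (321,249) to (407,255). I'll enlarge the strip.

```bash
python3 - <<'E'
import cv2,pickle
p,d,m=pickle.load(open("top.pkl","rb"))
cv2.imwrite("pics/crop.png",cv2.resize(p[220:295,290:440,::-1],None,fx=5,fy=5,interpolation=cv2.INTER_CUBIC))
E
```

```text
(no output)
```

View pics/crop.png

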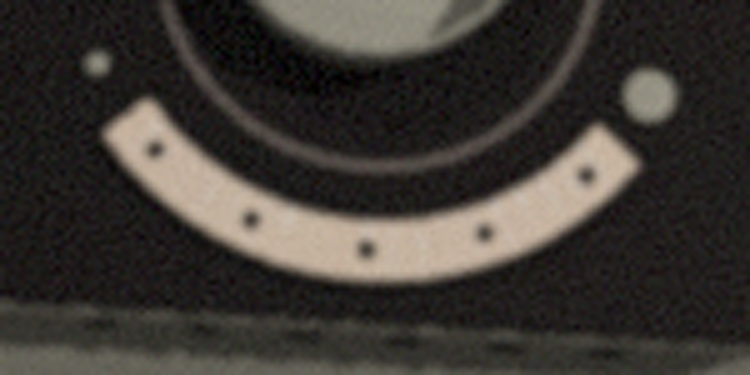

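The crop shows dots at (155,149), (251,219), (367,249), (485,233) and (587,176), and studs at (97,63) small and (650,96) large. Next I fit the hob pose.

```bash
cat > h.py <<'E'
import numpy as np
def ray(m,uv,z):
    R,t=m["R"],m["t"];C=-R.T@t
    d=R.T@np.linalg.inv(m["mtx"])@np.array([*uv,1.]);return C+d*(z-C[2])/d[2]
E
python3 - <<'E'
from h import *
import pickle
from scipy.optimize import least_squares
p,d,m=pickle.load(open("top.pkl","rb"))
c=np.array([(155,149),(251,219),(367,249),(485,233),(587,176),(97,63),(650,96)],float)
uv=(c+.5)/5-.5+[290,220]
P=np.array([ray(m,q,z) for q,z in zip(uv,[72]*5+[66]*2)])[:,:2]
a=np.deg2rad([44,22,0,-22,-44,64,-64])
L=120*np.c_[-np.cos(a),np.sin(a)]
def T(x):
    k,s=np.cos(x[2]),np.sin(x[2]);return L@np.array([[k,s],[-s,k]])+x[:2]
r=least_squares(lambda x:(T(x)-P).ravel(),[*P[:5].mean(0)+[80,0],0])
print(r.x,"\n",(T(r.x)-P).round(1),"\n",T(r.x).round(1))
for q in uv[:5]:
    i,j=int(round(q[1])),int(round(q[0]));print(d[i-1:i+2,j-1:j+2].mean(), (m["R"]@ray(m,q,72)+m["t"])[2])
from cell import viewer
mw=viewer.camera_model("wrist");print(mw)
E
```

```text
[ 6.49501701e+02 -4.63243250e+01 -7.85631097e-02] 
 [[-0.2 -0.1]
 [-0.2 -0.1]
 [-0.1  0.1]
 [-0.2  0.1]
 [ 0.2  0.1]
 [ 0.3 -0.1]
 [ 0.1 -0.1]] 
 [[ 570.    43.6]
 [ 542.1    7.2]
 [ 529.9  -36.9]
 [ 535.1  -82.4]
 [ 556.9 -122.7]
 [ 605.5   65.3]
 [ 588.6 -149.7]]
1185.1038 1186.0624969881314
1181.785 1182.1481540265709
1181.0577 1180.8890998052661
1181.5693 1182.5491990441099
1054.7448 1186.7344314987583
{'mtx': array([[371.64829954,   0.        , 317.66721496],
       [  0.        , 371.64829954, 237.1543912 ],
       [  0.        ,   0.        ,   1.        ]]), 'R': array([[ 0.3133973 ,  0.94961821, -0.00271779],
       [ 0.91581101, -0.30148073,  0.26532915],
       [ 0.25114204, -0.08564242, -0.96415406]]), 't': array([-648.88718833,  -33.45231046,  379.53039807])}
```

{"api": "arm_command", "payload": {
  "series": [0,-2.6,-2.2,0,0,0,-5.2,-4.3,0,0,0,-7.9,-6.5,0,0,0,-10.5,-8.6,0,0,0,-13.2,-10.8,0,0]
}}

```text
clock: 0.52
eef_pos: [295.1, 472.1, 231.0]
tool_rot: [-3.141, -0.0, 2.824]
force: [1.0, 0.4, 0.4]
width: 25.5
gripper_force: 0.0
```

{"api": "arm_command", "payload": {
  "series": [0,-2.6,-2.2,0,0,0,-5.2,-4.3,0,0,0,-7.9,-6.5,0,0,0,-10.5,-8.6,0,0,0,-13.2,-10.8,0,0]
}}

```text
clock: 0.93
eef_pos: [386.7, 328.3, 231.1]
tool_rot: [-3.141, -0.0, 2.824]
force: [0.5, 0.7, -0.7]
width: -0.1
gripper_force: 0.0
```

{"api": "arm_command", "payload": {
  "series": [0,-2.6,-2.2,0,0,0,-5.2,-4.3,0,0,0,-7.9,-6.5,0,0,0,-10.5,-8.6,0,0,0,-13.2,-10.8,0,0]
}}

```text
clock: 1.35
eef_pos: [478.4, 184.5, 231.1]
tool_rot: [-3.141, -0.001, 2.824]
force: [1.2, 0.5, -0.3]
width: -0.2
gripper_force: 0.0
```

{"api": "arm_command", "payload": {
  "series": [0,-2.6,-2.2,1,0,0,-5.2,-4.3,3,0,0,-7.9,-6.5,5,0,0,-10.5,-8.6,7,0,0,-13.2,-10.8,9,0]
}}

```text
clock: 1.77
eef_pos: [570.0, 40.9, 140.1]
tool_rot: [3.142, -0.001, 2.824]
force: [-0.1, 0.5, 0.6]
width: 0.3
gripper_force: 0.0
```

{"api": "arm_command", "payload": {
  "series": [0,0,0,0,0,0,0,0,0,0,0,0,0,0,0,0,0,0,0,0,0,0,0,0,0]
}}

```text
clock: 2.18
eef_pos: [569.5, 44.0, 142.1]
tool_rot: [3.14, 0.001, 2.826]
force: [-0.5, -0.0, 0.7]
width: 0.0
gripper_force: 0.0
```

```bash
python3 - <<'E'
from cell import monitor, viewer
import cv2,numpy as np,pickle
for i in range(4): 
    m=viewer.camera_model("wrist");s=monitor.read_state();print(s["eef_pos"].round(1),s["force"].round(1),s["clock"])
    p,d=viewer.get_image("wrist")
pickle.dump((p,d,m),open("w.pkl","wb"));cv2.imwrite("pics/w1.png",p[:,:,::-1])
C=-m["R"].T@m["t"];print(C)
from h import *
for X in [(570,43.6,72),(542.1,7.2,72),(529.9,-36.9,72),(535.1,-82.4,72),(556.9,-122.7,72)]:
    c=m["R"]@np.array(X)+m["t"];th=np.arctan2(np.hypot(*c[:2]),c[2]);k=m["mtx"];u=c[:2]/np.hypot(*c[:2])*th*k[0,0]+k[:2,2];print(u.round(1))
E
```

```text
[569.5  44.  142.1] [-0.5 -0.   0.7] 2.1833
[569.6  43.8 142.1] [-0.   0.1  0.6] 2.2333
[569.6  43.6 142.1] [ 0.1  0.1 -1.1] 2.2833
[569.6  43.3 142. ] [0.2 0.4 0.6] 2.3333
[505.17199028  64.54452904 284.47399357]
[318.3 252.4]
[245.7 228. ]
[175.1 231.7]
[122.6 259.7]
[ 94.6 302.1]
```

View pics/w1.png

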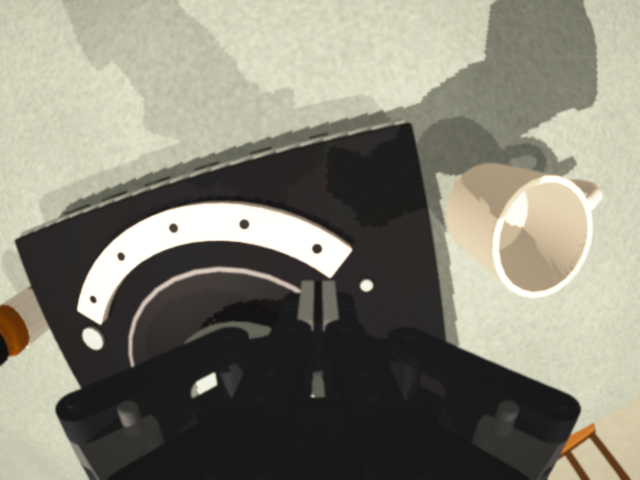

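The wrist view shows the dots at (317,249), (244,224), (174,228), (121,257) and (93,300), about 2 mm from prediction towards the robot. I'll split the difference and descend to just above dot0.

{"api": "arm_command", "payload": {
  "series": [0,0.13,0.14,1,0,0,0.13,0.14,3,0,0,0.13,0.14,5,0,0,0.13,0.14,6,0,0,0.13,0.14,6.4,0]
}}

```text
clock: 2.8
eef_pos: [567.3, 43.9, 75.2]
tool_rot: [-3.14, -0.003, 2.824]
force: [-0.7, -0.4, 1.3]
width: 0.1
gripper_force: 0.0
```

{"api": "arm_command", "payload": {
  "series": [0,0,0,0,0,0,0,0,0,0,0,0,0,0,0,0,0,0,0,0,0,0,0,0,0]
}}

```text
clock: 3.22
eef_pos: [569.4, 43.9, 78.1]
tool_rot: [3.141, 0.001, 2.824]
force: [0.0, -0.6, -0.9]
width: -0.0
gripper_force: 0.0
```

```bash
python3 - <<'E'
from cell import monitor, viewer
import cv2,numpy as np
for n in("wrist","scene"):
    s=monitor.read_state();print(s["eef_pos"].round(1),s["force"].round(1),s["clock"])
    p,d=viewer.get_image(n)
    c=p[150:390,160:480] if n=="wrist" else p[200:440,200:520]
    cv2.imwrite(f"pics/{n}2.png",cv2.resize(c[:,:,::-1],None,fx=2.4,fy=2.4,interpolation=cv2.INTER_CUBIC))
E
```

```text
[569.4  43.9  78.1] [ 0.  -0.6 -0.9] 3.2167
[569.3  43.9  78. ] [-0.8 -0.3 -0.2] 3.2667
```

View pics/wrist2.png

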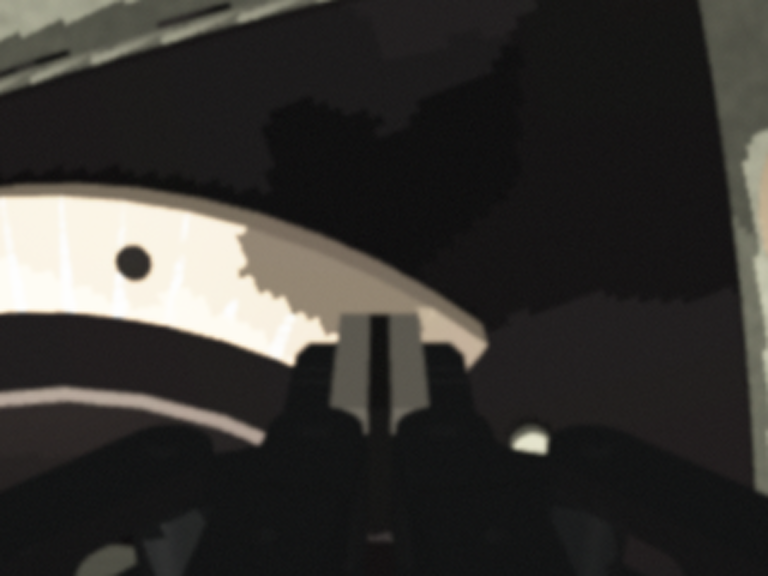

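View pics/scene2.png

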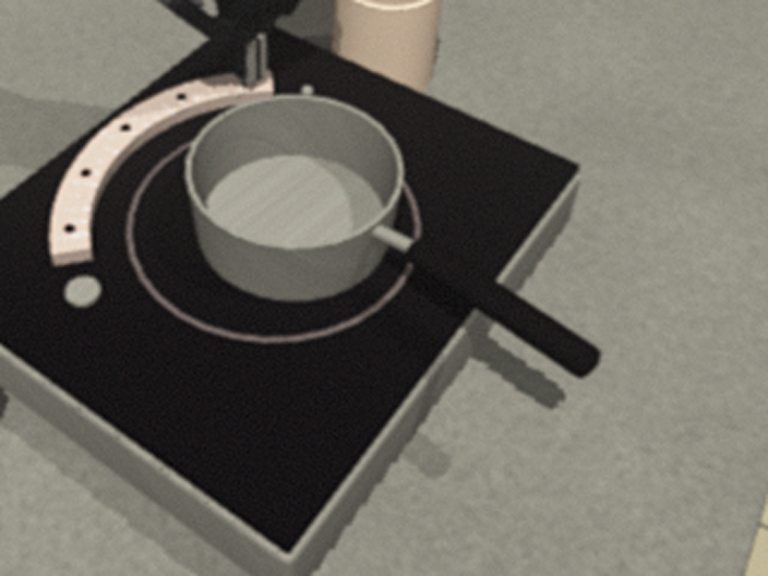

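Both views show the closed tips just above dot0, with the strip end on the right and the small stud past it. Now a gentle press.

{"api": "arm_command", "payload": {
  "series": [0,0,0,0.2,0,0,0,0,0.4,0,0,0,0,0.5,0,0,0,0,0.6,0,0,0,0,0.7,0]
}}

```text
clock: 3.73
eef_pos: [568.7, 43.9, 70.2]
tool_rot: [-3.141, -0.0, 2.824]
force: [-0.5, 0.1, 3.5]
width: 0.3
gripper_force: 1.5
```

{"api": "arm_command", "payload": {
  "series": [0,0,0,0.05,0,0,0,0,0.1,0,0,0,0,0.1,0,0,0,0,0.1,0,0,0,0,0.1,0]
}}

```text
clock: 4.15
eef_pos: [568.7, 43.9, 69.4]
tool_rot: [-3.142, -0.0, 2.824]
force: [-1.9, 0.1, 4.3]
width: -0.1
gripper_force: 1.9
```

```bash
python3 - <<'E'
from cell import monitor, viewer
import numpy as np
F=[];P=[]
for i in range(10):
    s=monitor.read_state();F.append(s["force"]);P.append(s["eef_pos"]);viewer.get_image("top")
print(np.mean(F,0),np.std(F,0),np.mean(P,0))
E
```

```text
[-1.59498113  0.22125448  3.82551015] [0.41524699 0.61554784 0.60986521] [568.70935142  43.86894947  69.31711671]
```

```bash
python3 - <<'E'
import numpy as np
y=2.824;ex=np.array([np.cos(y),np.sin(y)]);ey=np.array([np.sin(y),-np.cos(y)])
a=np.deg2rad(44-88*np.arange(46)/45);t=-0.0786
L=120*np.c_[-np.cos(a),np.sin(a)];k,s=np.cos(t),np.sin(t)
W=L@np.array([[k,s],[-s,k]])+[648.5,-46.0]
print(W[0],W[-1])
T=np.c_[W@ex,W@ey]; T=((T-T[0])/10).round(2)
for i in range(9): print((T[5*i+1:5*i+6]-T[5*i]).round(2).tolist())
E
```

```text
[568.99100335  43.8794718 ] [ 555.90045638 -122.32381359]
[[0.2, -0.36], [0.39, -0.72], [0.56, -1.09], [0.73, -1.47], [0.88, -1.85]]
[[0.13, -0.38], [0.26, -0.77], [0.37, -1.17], [0.47, -1.57], [0.55, -1.97]]
[[0.07, -0.4], [0.12, -0.81], [0.17, -1.21], [0.19, -1.62], [0.21, -2.03]]
[[0.0, -0.41], [-0.02, -0.82], [-0.04, -1.23], [-0.09, -1.64], [-0.14, -2.04]]
[[-0.07, -0.41], [-0.15, -0.81], [-0.25, -1.2], [-0.36, -1.6], [-0.49, -1.99]]
[[-0.13, -0.39], [-0.28, -0.77], [-0.45, -1.14], [-0.62, -1.51], [-0.81, -1.88]]
[[-0.2, -0.35], [-0.41, -0.7], [-0.64, -1.05], [-0.87, -1.38], [-1.12, -1.71]]
[[-0.26, -0.31], [-0.53, -0.62], [-0.81, -0.92], [-1.1, -1.21], [-1.4, -1.49]]
[[-0.31, -0.27], [-0.62, -0.53], [-0.95, -0.78], [-1.28, -1.01], [-1.63, -1.24]]
```

{"api": "arm_command", "payload": {
  "series": [0,0.2,-0.36,0,0,0,0.39,-0.72,0,0,0,0.56,-1.09,0,0,0,0.73,-1.47,0,0,0,0.88,-1.85,0,0]
}}

```text
clock: 5.07
eef_pos: [555.0, 28.9, 69.5]
tool_rot: [3.141, 0.001, 2.824]
force: [1.5, 3.4, 3.3]
width: 0.2
gripper_force: 1.8
```

{"api": "arm_command", "payload": {
  "series": [0,0.13,-0.38,0,0,0,0.26,-0.77,0,0,0,0.37,-1.17,0,0,0,0.47,-1.57,0,0,0,0.55,-1.97,0,0]
}}

```text
clock: 5.48
eef_pos: [543.0, 11.8, 69.3]
tool_rot: [3.142, -0.0, 2.824]
force: [1.5, 2.3, 4.2]
width: -0.2
gripper_force: 1.9
```

{"api": "arm_command", "payload": {
  "series": [0,0.07,-0.4,0,0,0,0.12,-0.81,0,0,0,0.17,-1.21,0,0,0,0.19,-1.62,0,0,0,0.21,-2.03,0,0]
}}

```text
clock: 5.9
eef_pos: [534.6, -7.0, 69.3]
tool_rot: [-3.142, -0.0, 2.824]
force: [0.6, 2.9, 3.0]
width: -0.1
gripper_force: 1.9
```

{"api": "arm_command", "payload": {
  "series": [0,0,-0.41,0,0,0,-0.02,-0.82,0,0,0,-0.04,-1.23,0,0,0,-0.09,-1.64,0,0,0,-0.14,-2.04,0,0]
}}

```text
clock: 6.32
eef_pos: [529.6, -26.8, 69.2]
tool_rot: [-3.141, -0.0, 2.824]
force: [0.6, 3.2, 4.1]
width: 0.2
gripper_force: 1.9
```

{"api": "arm_command", "payload": {
  "series": [0,-0.07,-0.41,0,0,0,-0.15,-0.81,0,0,0,-0.25,-1.2,0,0,0,-0.36,-1.6,0,0,0,-0.49,-1.99,0,0]
}}

```text
clock: 6.73
eef_pos: [528.1, -47.3, 69.2]
tool_rot: [-3.141, -0.001, 2.824]
force: [0.2, 3.2, 4.9]
width: 0.1
gripper_force: 1.9
```

{"api": "arm_command", "payload": {
  "series": [0,-0.13,-0.39,0,0,0,-0.28,-0.77,0,0,0,-0.45,-1.14,0,0,0,-0.62,-1.51,0,0,0,-0.81,-1.88,0,0]
}}

```text
clock: 7.15
eef_pos: [530.0, -67.6, 69.2]
tool_rot: [-3.142, -0.0, 2.824]
force: [-0.0, 3.1, 4.0]
width: -0.0
gripper_force: 1.9
```

{"api": "arm_command", "payload": {
  "series": [0,-0.2,-0.35,0,0,0,-0.41,-0.7,0,0,0,-0.64,-1.05,0,0,0,-0.87,-1.38,0,0,0,-1.12,-1.71,0,0]
}}

```text
clock: 7.57
eef_pos: [535.3, -87.3, 69.2]
tool_rot: [-3.141, -0.001, 2.824]
force: [-0.7, 2.0, 3.6]
width: -0.0
gripper_force: 1.9
```

{"api": "arm_command", "payload": {
  "series": [0,-0.26,-0.31,0,0,0,-0.53,-0.62,0,0,0,-0.81,-0.92,0,0,0,-1.1,-1.21,0,0,0,-1.4,-1.49,0,0]
}}

```text
clock: 7.98
eef_pos: [544.1, -105.9, 69.2]
tool_rot: [-3.141, -0.0, 2.824]
force: [-1.4, 3.0, 3.8]
width: 0.1
gripper_force: 1.9
```

{"api": "arm_command", "payload": {
  "series": [0,-0.31,-0.27,0,0,0,-0.62,-0.53,0,0,0,-0.95,-0.78,0,0,0,-1.28,-1.01,0,0,0,-1.63,-1.24,0,0]
}}

```text
clock: 8.4
eef_pos: [555.7, -122.8, 69.2]
tool_rot: [-3.141, -0.001, 2.824]
force: [-1.3, 1.2, 3.8]
width: 0.1
gripper_force: 1.9
```

{"api": "arm_command", "payload": {
  "series": [0,0,0,0,0,0,0,0,0,0,0,0,0,0,0,0,0,0,0,0,0,0,0,0,0]
}}

```text
clock: 8.82
eef_pos: [556.4, -123.5, 69.6]
tool_rot: [-3.141, 0.002, 2.823]
force: [1.6, -2.2, 3.1]
width: 0.1
gripper_force: 1.8
```

```bash
python3 - <<'E'
from cell import monitor, viewer
import cv2,numpy as np
F=[];P=[]
for i in range(5):
    s=monitor.read_state();F.append(s["force"]);P.append(s["eef_pos"]);p,d=viewer.get_image("scene" if i<4 else "wrist")
    if i==3: a=p
print(np.mean(F,0),np.mean(P,0))
f=lambda c:cv2.resize(c[:,:,::-1],(400,300),interpolation=cv2.INTER_CUBIC)
cv2.imwrite("pics/end.png",np.hstack([f(a[200:440,180:500]),f(p[120:360,160:480])]))
E
```

```text
[ 0.95609299 -2.50057893  3.15967237] [ 556.34852749 -123.2876082    69.54165303]
```

View pics/end.png

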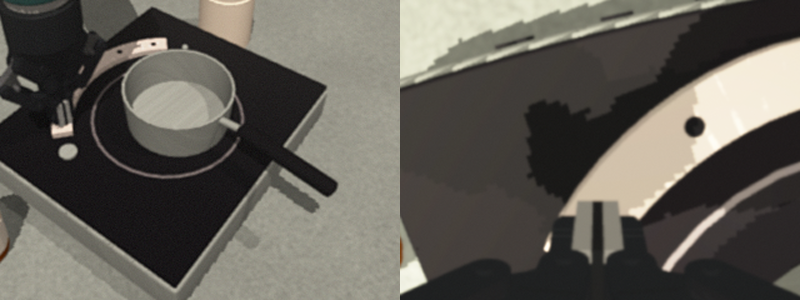

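The tips rest on dot4, at (62,118) in the left panel, next to the large stud at (68,152). The push is about 2.5 mm, and the pan and mug haven't moved.

```bash
python3 -c "
from cell import workorder;print(workorder.finish_job())"
```

```text
the job is handed in; nothing more can be done
None
```

The stroke ran unbroken from the small-stud dot over every dot to the large-stud dot, with the strip pushed in about 2.5 to 3 mm throughout. The job was handed in with the fingertips still resting there; no verdict was returned.

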